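# Run the check sample up to the analyser

### The job

The check sample waits in the sliding carriage of the analyser stand. With the fingertips press the carriage's round release button down, keep it down while you push the carriage all the way to its end stops at the analyser's nose, then let go so that the button springs up and locks the carriage there. Do not touch or lift the sample: it must ride along in its holder, and the things lying around stay where they are.

Things in the scene. Friction and masses are not known exactly. Their poses are not given: they have to be found in the camera images.
- stand: The fixed stand: a dark steel base plate 140 x 560 x 10 mm lying on the bench, with a yellow-black hand-held alloy analyser (lying on its side, top about 97 mm above the bench) in a cradle at its -y end and a rail at its +y end. Origin: bench level, 62 mm towards +y from the plate's middle. Its x axis runs across the rail; the carriage slides along its -y axis, towards the analyser's nose, whose face stands at y = -60 mm. It never moves.
- carriage (a joint): Travel of the carriage along the stand's -y axis, m: 0 = loading station (start), 0.100 = against both end stops (measuring station, sample about 3 mm from the analyser's nose). Grey carriage 90 mm wide, 163 mm long, on the rail; friction about 1.5 N when unlocked. A notched index plate under it locks it every 20 mm, at 0, 0.020 .. 0.100 (1.5 mm of play), whenever the button is up; it cannot be forced.
- button (a joint): How far the release button is pressed, m: 0 = up, 0.008 = fully down. Pressed more than 0.004 it frees the carriage; spring 3 N at the top, 8 N fully down. Let go, it springs up to 0 in the next notch and locks the carriage there.
- button_top (a point): Centre of the top of the round black button, 34 mm across, about 65 mm above the bench when up, moving with button and carriage. It stands 9 mm proud of a 60 mm wide steel housing on the rear part of the carriage (the part away from the analyser); pressed fully its top is still 1 mm above the housing. Axes as the stand's.
- finger_rest (a point): Middle of the top edge of the finger rest: a 60 mm wide, 10 mm thick upright steel wall on the carriage, on the analyser's side of the button, top 77 mm above the bench. This point lies on the face that looks at the button, 22 mm from the button's centre; a finger that holds the button down can push the carriage by this face. Axes as the stand's.
- holder (a point): Where the sample's centre belongs: 106 mm from the button's centre towards the analyser, 54 mm above the bench, moving with the carriage. Black V-shaped holder. Axes as the stand's.
- sample: The light grey round check sample, 31 mm across, 17 mm thick, loose, standing on its rim in the holder with its face to the analyser. Origin at the centre of its rear face (8.5 mm from its centre, on the button's side); its z axis points to the analyser.
- sample_b: Bystander: brass-coloured check sample 31 mm across, 17 mm high, flat on the bench on the robot's side of the stand. Origin under its centre.
- sample_c: Bystander: dark check sample, 31 mm across, 17 mm high, next to it. Origin under its centre.
- hex_key: Bystander: hex key 32 x 100 x 6 mm, lying beyond the stand. Origin under its middle.
- marker: Bystander: marker pen 16 x 128 x 17 mm, lying on the robot's side of the analyser. Origin under its middle.
- caliper: Bystander: caliper 75 x 236 x 17 mm, on the left of the bench. Origin under its middle.
- sleeve: Bystander: cream plastic sleeve, 28 mm across, 66 mm tall, standing on the left far part of the bench. Origin under its centre.
Things that resemble listed ones, but are neither listed nor needed, are in the scene too. What is shaped like the sample but blue or purple is not meant.

How it is judged:
By the outcome, as a careful person would: the job done as asked, in the order asked, and still so for the second after the job is handed in, with the robot touching nothing.
It also fails if it takes over 35 s, if anything falls off the work surface, if the arm or the gripper's body presses on something with over 40 N, if the wrist force passes 120 N, or if a joint passes its speed limit or range.

### The arm

A 6-joint arm with a two-finger parallel gripper is mounted at the origin on a cart in front of the work surface, level with it; the furniture and walls round the work are solid. World frame = base frame: x ahead of the robot, y to its left, z up, the work surface at z = 0. Lengths are in m, angles in rad, forces in N, time in s.
With the tool pointing down it reaches from about 0.35 to 0.775 m from the base axis. Payload 5.5 kg.
Tool frame: the origin (TCP) lies on the centre line of the jaws, within the pads' length; the fingertips stand 8 mm ahead of it and the grasp point (between the pads) lies 11 mm behind it; z points along the fingers, y is the line along which they close (so a half turn about z gives the same grasp; the last joint's range is limited). The gripper opens to 85 mm and grips with 20 to 120 N. Pads are 22 mm wide; open, the fingers measure 114 mm over their backs; the gripper's body (76 mm by 85 mm) begins 54 mm behind the grasp point. The pads swing forward as they close: fully open they stand 13 mm farther back than shut.
Start: joints at [-1.344, 0.313, 0.046, 1.304, 0, 1.431], TCP at [0.206, -0.537, 0.239] pointing down, gripper open.
Joint ranges: [-2.76, 2.76], [-0.86, 1.69], [-1.03, 1.26], [-2.2, 2.34], [-1.47, 1.5], [-3.14, 3.14]. Speed limits (rad/s): [2.57, 2.57, 3.14, 3.14, 3.14, 3.14].

### API

Orientations are given as a rotation vector (axis times angle).
In Python, from rig import observe, cams, workorder gives the robot as it stands. The module is installed in compiled form; this text tells all that it offers.
- The arm moves only by the tool apply_moves, never from a script. Its argument "targets" is a list of rows, each a list of 5 numbers: the finger opening in cm, from 0 to 8.54, then the shift along the world's x, y, z in cm, then the turn about the world's z in degrees. In form: [[fingers, dx, dy, dz, spin], ...]. A call has 1 to 8 rows; each row shifts and turns the commanded pose from where the row before left it; what a row does not reach is not made up. A row lasts 1/10 s, in which the tool goes at most 50 mm and 8.59 degrees, less where a joint would pass 70% of its speed; a pose out of reach is approached as far as the arm can. A call is refused whole if a number of a shift passes 5 or a number of a turn 8.59, either way. A call with a gripper value outside its range is refused whole. The fingers move at their own pace and stop on an object; "newtons" is the grip in N (left out, the last holds). Time passes only in rows, so rows that do not move let the fingers close. It gives the time, the measured TCP pose, the force, the opening and the grip force at its end, in the units of the state.
- observe(): the state, without advancing time (a new reading comes with each control period).
- cams.snapshot(name): name is "side" or "top" or "wrist"; returns (picture, depth): 420x560x3 uint8, red, green, blue; 420x560 float32, m along the optical axis (not along the pixel's ray), 0 where there is no reading.
- cams.get_calibration(name): a dict with "mtx" (3x3 intrinsics, pixels), "rvec" (rotation vector, rad) and "tvec" (3), from world to camera coordinates, as OpenCV has them. Camera axes: x right, y down, z forward; pixel columns grow to the right and rows downward; lengths in m; the calibration is good to about 2 mm. A picture is of the moment at which its call begins: read the wrist's pose just before it. get_calibration takes no time and is no camera call; for the wrist camera it gives the pose at the moment of the call.
- workorder.close_job(): hands the job in; it is judged then, once.
The state is a dict: "t": time; "q": joint angles; "joint_velocities": joint speeds; "joint_efforts": joint torques, N m; "tcp_pos": TCP position; "eef_rot": TCP orientation; "contact_force": force on the tool from outside, world axes, zero at the start; "wrist_torque": the same for the moment, N m; "gripper_width": finger opening in m; "grip_force": force on a finger pad.
Only numpy, scipy, OpenCV 4.12 (cv2) and the standard library are available. Lean on these libraries where they do the work, as an engineer would, in place of code of your own. Each camera call takes 0.05 s, during which the arm holds its last target. There are 200 camera calls.

## Working session

There is one attempt and no reset: what is moved stays moved. The work goes in short steps, Python scripts to look and compute and a tool call to move; the robot and the scene stay as the last step left them, time stands still between calls to the robot, and variables do not carry over. Pictures are saved under pics/ and viewed, at most 10 in all, crops included, and the job is handed in when it is done.

Besides the shell and the picture viewer there is one more tool, called after "Emit:" as a command line: name --pt "numbers of a row" for each row, then --argument value for the rest. apply_moves: Moves the arm, as the interface text tells. Its arguments: {"type":"object","properties":{"targets":{"type":"array"},"newtons":{"type":"number"}},"required":["targets"]}

```bash
mkdir -p pics; cat > h.py <<'E'
import numpy as np, cv2
from rig import observe, cams, workorder
def snap(n):
    c=cams.get_calibration(n); p,d=cams.snapshot(n); return p,d,c
def pts(d,c):
    R=cv2.Rodrigues(np.array(c["rvec"],float))[0];K=np.array(c["mtx"]);t=np.array(c["tvec"],float).ravel()
    v,u=np.mgrid[:d.shape[0],:d.shape[1]]
    X=np.stack([(u-K[0,2])/K[0,0]*d,(v-K[1,2])/K[1,1]*d,d],-1)
    return (X-t)@R
E
python3 - <<'E'
from h import *
o=observe();print(o["t"],o["tcp_pos"],o["eef_rot"],o["gripper_width"],o["contact_force"])
for n in("top","side"):
    p,d,c=snap(n);np.savez(n+"0.npz",p=p,w=pts(d,c),d=d)
    cv2.imwrite(f"pics/{n}0.png",p[...,::-1])
E
```

```text
0.0 [ 0.20607595 -0.5362666   0.23839512] [-3.08709394e+00 -5.72571958e-01  1.31859071e-04] 0.08553580972637781 [ 0.14377173 -0.79612617  0.32732809]
```

View pics/top0.png

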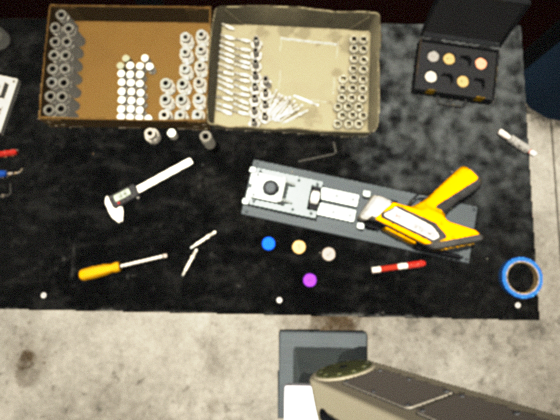

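View pics/side0.png

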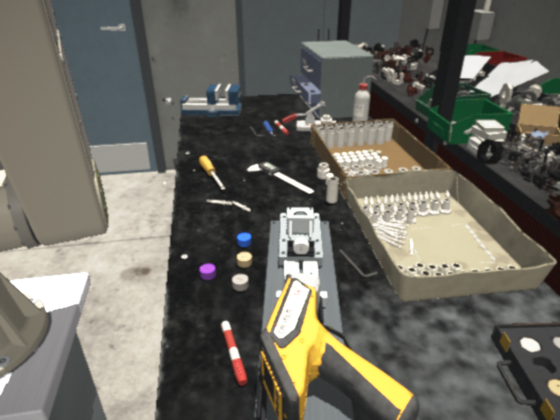

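Top view: the round black button is at about (270,187) on the carriage, the finger rest at about (315,197), and the analyser's nose at about (370,210). The bystander samples are at (299,247) and (328,254). In the side view the button is at about (300,245).
Could be taken for the button: the blue disc (268,243), the purple disc (310,280) and the dark sample (328,254). I choose (270,187), since it is black and sits on the housing. Next I check it in a crop and measure it.

```bash
python3 - <<'E'
from h import *
z=np.load("top0.npz");p,w=z["p"],z["w"]
cv2.imwrite("pics/crop.png",cv2.resize(p[150:260,230:390,::-1],None,fx=5,fy=5,interpolation=cv2.INTER_CUBIC))
for u,v in[(270,187),(255,187),(290,190),(300,193),(315,197),(330,203),(345,205)]:print(u,v,w[v,u].round(4))
g=p.max(-1).astype(int)
m=(g<70);m[:172]=0;m[203:]=0;m[:,:255]=0;m[:,286:]=0
n,l,s,ce=cv2.connectedComponentsWithStats(m.astype(np.uint8))
for i in range(1,n):
  if s[i,4]>20:print(s[i],ce[i],np.median(w[l==i],0).round(4))
# plate: dark plate direction via height 5..14mm
hz=w[...,2];k=((hz>.006)&(hz<.016));k[:150]=0;k[270:]=0;k[:,:235]=0;k[:,490:]=0
n,l,s,ce=cv2.connectedComponentsWithStats(k.astype(np.uint8));i=1+s[1:,4].argmax();q=w[l==i][:,:2]
r=cv2.minAreaRect(q.astype(np.float32));print(s[i],r,cv2.boxPoints(r).round(3))
E
```

```text
270 187 [0.6065 0.2031 0.0656]
255 187 [0.6078 0.2387 0.0548]
290 190 [0.6051 0.1561 0.0389]
300 193 [0.5988 0.132  0.0358]
315 197 [0.5849 0.0984 0.0654]
330 203 [0.5794 0.0579 0.0135]
345 205 [0.5754 0.0213 0.0118]
[ 242  159  230  104 4256] ((0.5651323199272156, -0.013055473566055298), (0.5592883825302124, 0.14040859043598175), 78.77699279785156) [[ 0.442 -0.274]
 [ 0.58  -0.301]
 [ 0.688  0.248]
 [ 0.551  0.275]]
```

View pics/crop.png

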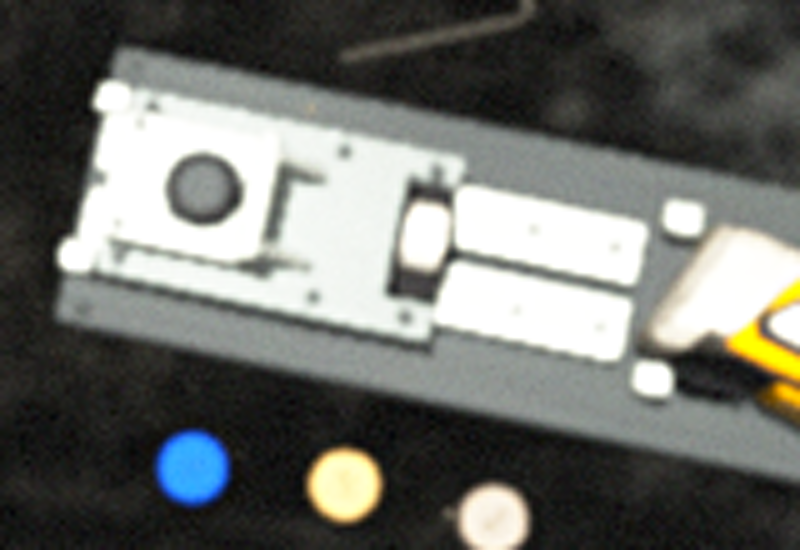

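The crop confirms it: the round dark button is at crop (205,188), i.e. full image (271,188), on the light housing. The finger rest is just right of it at crop (285,210), and the sample stands at crop (425,235). The rail is turned about 11° from world y. I close the fingers and go above the button, with tool x along the rail.

Emit:
apply_moves --pt "0 2 3.6 0 3" --pt "0 2 3.6 0 3" --pt "0 2 3.6 0 3" --pt "0 2 3.6 0 3" --pt "0 2 3.6 0 3" --pt "0 2 3.6 0 3" --pt "0 2 3.6 0 3" --pt "0 2 3.6 0 3" --newtons 40

```text
t: 0.9
tcp_pos: [0.3665, -0.2471, 0.2391]
eef_rot: [-2.901, -1.205, 0.0]
contact_force: [1.2, -0.2, -0.0]
gripper_width: -0.0002
grip_force: 0.0
```

Emit:
apply_moves --pt "0 2 3.6 0 3" --pt "0 2 3.6 0 3" --pt "0 2 3.6 0 3" --pt "0 2 3.6 0 3" --pt "0 2 3.6 0 3" --pt "0 2 3.6 0 3" --pt "0 2 3.6 0 3" --pt "0 0 0 0 0"

```text
t: 1.7
tcp_pos: [0.5076, 0.007, 0.2387]
eef_rot: [-2.628, -1.72, -0.001]
contact_force: [-0.3, -0.2, -0.1]
gripper_width: -0.0
grip_force: 0.0
```

Emit:
apply_moves --pt "0 1.9 3.8 -1 2.5" --pt "0 1.9 3.8 -1 2.5" --pt "0 1.9 3.8 -1 2.5" --pt "0 1.9 3.8 -1 2.5" --pt "0 2 3.6 -1 2.4" --pt "0 0 0 0 0" --pt "0 0 0 0 0"

```text
t: 2.4
tcp_pos: [0.6016, 0.1912, 0.1879]
eef_rot: [-2.433, -1.986, 0.004]
contact_force: [-0.4, 0.2, -0.5]
gripper_width: -0.0
grip_force: 0.0
```

```bash
python3 - <<'E'
from h import *
o=observe();print(o["t"],o["tcp_pos"],o["eef_rot"])
p,d,c=snap("wrist");np.savez("wrist0.npz",p=p,w=pts(d,c))
cv2.imwrite("pics/wrist0.png",p[...,::-1])
E
```

```text
2.4 [0.60157581 0.19121646 0.18794891] [-2.43299568 -1.98611712  0.00419154]
```

View pics/wrist0.png

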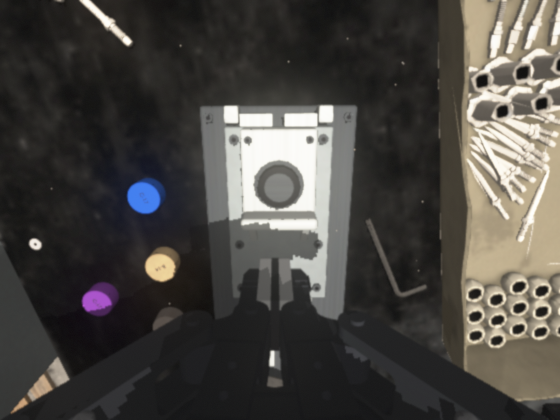

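The wrist view shows the button at (278,184), the finger rest as the bright bar at about (278,222), and the closed fingertips at about (275,270). The tool is in line with the rail.

```bash
python3 - <<'E'
from h import *
z=np.load("wrist0.npz");p,w=z["p"],z["w"]
o=observe();t=o["tcp_pos"]
a=np.radians(11.25);ys=np.array([np.sin(a),np.cos(a)]);xs=np.array([np.cos(a),-np.sin(a)])
W=w[160:212,245:312].reshape(-1,3);g=p[160:212,245:312].max(-1).ravel()
b=W[(W[:,2]>.060)&(W[:,2]<.069)&(g<160)]
bc=(b.min(0)+b.max(0))/2;print("button",len(b),np.median(b,0),bc)
s=b[:,:2]@ys;x=b[:,:2]@xs
pc=lambda v:np.percentile(v,[1,50,99]).round(4)
print("s",pc(s),"x",pc(x),"tcp",t[:2]@ys,t[:2]@xs)
R=w[205:235,245:312].reshape(-1,3);R=R[(R[:,2]>.073)&(R[:,2]<.081)]
print("rest",len(R),pc(R[:,:2]@ys),pc(R[:,:2]@xs),pc(R[:,2]))
E
```

```text
button 1408 [0.60811947 0.20345795 0.0657278 ] [0.60785459 0.20261111 0.06382339]
s [0.302  0.3182 0.3335] x [0.5414 0.5564 0.5721] tcp 0.30420150409848723 0.552838254922031
rest 828 [0.2861 0.2916 0.2953] [0.5308 0.557  0.5817] [0.0732 0.0772 0.0789]
```

Emit:
apply_moves --pt "0 0.5 0.6 0 0" --pt "0 0 0 -2.5 0" --pt "0 0 0 -3 0" --pt "0 0 0 -3 0" --pt "0 0 0 -1.7 0" --pt "0 0 0 0 0" --pt "0 0 0 0 0"

```text
t: 3.15
tcp_pos: [0.6076, 0.1965, 0.0883]
eef_rot: [2.435, 1.984, 0.001]
contact_force: [1.1, -0.2, 0.1]
gripper_width: 0.0001
grip_force: 0.0
```

```bash
python3 - <<'E'
from h import *
o=observe();print(o["t"],o["tcp_pos"],o["contact_force"])
p,d,c=snap("side")
cv2.imwrite("pics/side1.png",cv2.resize(p[180:330,220:380,::-1],None,fx=4,fy=4,interpolation=cv2.INTER_CUBIC))
E
```

```text
3.15 [0.60759787 0.19646326 0.08829929] [ 1.07482836 -0.24745499  0.08578032]
```

View pics/side1.png

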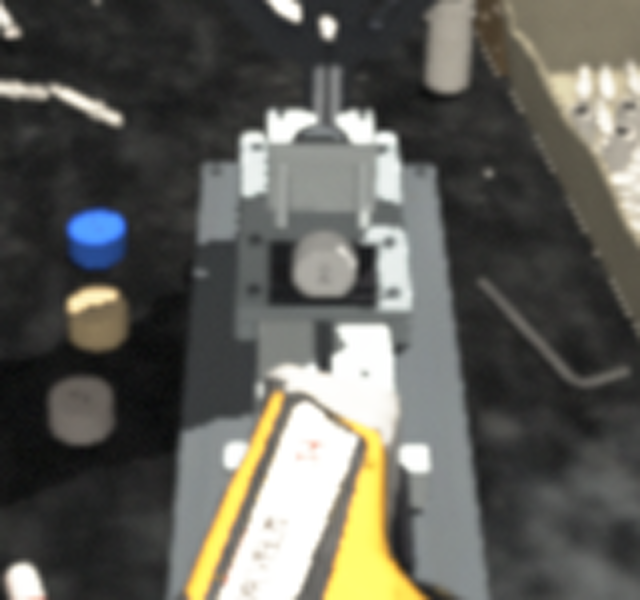

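The side crop shows the closed fingertips at crop (327,95), centred above the button at (325,130) and behind the rest. The sample stands in its holder at (325,265). Next I press.

Emit:
apply_moves --pt "0 0 0 -1.2 0" --pt "0 0 0 -0.3 0" --pt "0 0 0 -0.2 0" --pt "0 0 0 -0.1 0" --pt "0 0 0 0 0" --pt "0 0 0 0 0"

```text
t: 3.8
tcp_pos: [0.6076, 0.1971, 0.0699]
eef_rot: [2.434, 1.985, 0.001]
contact_force: [0.3, -1.1, 4.4]
gripper_width: 0.0002
grip_force: 2.3
```

Emit:
apply_moves --pt "0 0 0 -0.2 0" --pt "0 0 0 -0.1 0" --pt "0 0 0 -0.1 0" --pt "0 0 0 0 0" --pt "0 0 0 0 0"

```text
t: 4.3
tcp_pos: [0.6076, 0.1971, 0.0661]
eef_rot: [2.434, 1.985, 0.001]
contact_force: [-0.2, -1.3, 6.5]
gripper_width: -0.0005
grip_force: 3.4
```

Emit:
apply_moves --pt "0 0 0 -0.1 0" --pt "0 0 0 0 0" --pt "0 -0.02 -0.1 0 0" --pt "0 -0.04 -0.2 0 0" --pt "0 -0.06 -0.3 0 0" --pt "0 -0.06 -0.3 0 0" --pt "0 -0.06 -0.3 0 0" --pt "0 -0.06 -0.3 0 0"

```text
t: 5.1
tcp_pos: [0.6049, 0.1832, 0.0654]
eef_rot: [-2.433, -1.987, -0.004]
contact_force: [0.2, 2.1, 6.6]
gripper_width: -0.0002
grip_force: 3.6
```

Emit:
apply_moves --pt "0 -0.08 -0.4 0 0" --pt "0 -0.08 -0.4 0 0" --pt "0 -0.08 -0.4 0 0" --pt "0 -0.08 -0.4 0 0" --pt "0 -0.08 -0.4 0 0" --pt "0 -0.08 -0.4 0 0" --pt "0 -0.08 -0.4 0 0" --pt "0 -0.08 -0.4 0 0"

```text
t: 5.9
tcp_pos: [0.5985, 0.1511, 0.0654]
eef_rot: [-2.433, -1.987, -0.004]
contact_force: [-0.8, 1.1, 7.0]
gripper_width: -0.0005
grip_force: 3.6
```

Emit:
apply_moves --pt "0 -0.08 -0.4 0 0" --pt "0 -0.08 -0.4 0 0" --pt "0 -0.08 -0.4 0 0" --pt "0 -0.08 -0.4 0 0" --pt "0 -0.08 -0.4 0 0" --pt "0 -0.08 -0.4 0 0" --pt "0 -0.08 -0.4 0 0" --pt "0 -0.08 -0.4 0 0"

```text
t: 6.7
tcp_pos: [0.5921, 0.119, 0.0654]
eef_rot: [-2.433, -1.987, -0.004]
contact_force: [-0.7, 1.3, 7.4]
gripper_width: -0.0
grip_force: 3.6
```

Emit:
apply_moves --pt "0 -0.06 -0.3 0 0" --pt "0 -0.06 -0.3 0 0" --pt "0 -0.06 -0.3 0 0" --pt "0 -0.06 -0.3 0 0" --pt "0 -0.06 -0.3 0 0" --pt "0 -0.04 -0.2 0 0" --pt "0 -0.04 -0.2 0 0" --pt "0 0 0 0 0"

```text
t: 7.5
tcp_pos: [0.5883, 0.0997, 0.0653]
eef_rot: [2.434, 1.986, 0.003]
contact_force: [-1.4, 0.0, 6.9]
gripper_width: -0.0002
grip_force: 3.6
```

Emit:
apply_moves --pt "0 -0.02 -0.1 0 0" --pt "0 -0.02 -0.1 0 0" --pt "0 0 0 0 0"

```text
t: 7.8
tcp_pos: [0.5881, 0.0988, 0.0654]
eef_rot: [-2.432, -1.987, -0.006]
contact_force: [0.5, 3.8, 6.1]
gripper_width: 0.0001
grip_force: 3.6
```

Emit:
apply_moves --pt "0 -0.02 -0.1 0 0" --pt "0 -0.02 -0.1 0 0" --pt "0 -0.02 -0.1 0 0" --pt "0 0 0 0 0" --pt "0 0 0 0 0"

```text
t: 8.3
tcp_pos: [0.5879, 0.0961, 0.0656]
eef_rot: [-2.432, -1.987, -0.008]
contact_force: [-0.4, 3.6, 6.7]
gripper_width: -0.0001
grip_force: 3.6
```

Emit:
apply_moves --pt "0 -0.02 -0.1 0 0" --pt "0 -0.02 -0.1 0 0" --pt "0 -0.02 -0.1 0 0" --pt "0 0 0 0 0" --pt "0 0 0 0 0"

```text
t: 8.8
tcp_pos: [0.5874, 0.0931, 0.0656]
eef_rot: [-2.432, -1.987, -0.008]
contact_force: [1.2, 5.6, 7.1]
gripper_width: 0.0003
grip_force: 3.5
```

Emit:
apply_moves --pt "0 -0.02 -0.1 0 0" --pt "0 -0.02 -0.1 0 0" --pt "0 0 0 0 0" --pt "0 0 0 0 0"

```text
t: 9.2
tcp_pos: [0.5873, 0.093, 0.0656]
eef_rot: [-2.429, -1.987, -0.012]
contact_force: [2.2, 9.6, 6.5]
gripper_width: 0.0002
grip_force: 7.0
```

```bash
python3 - <<'E'
from h import *
o=observe();print(o["t"],o["tcp_pos"],o["contact_force"])
p,d,c=snap("top");w=pts(d,c);np.savez("top1.npz",p=p,w=w)
cv2.imwrite("pics/top1.png",cv2.resize(p[150:260,230:390,::-1],None,fx=5,fy=5,interpolation=cv2.INTER_CUBIC))
E
```

```text
9.2 [0.58729844 0.09297222 0.06558745] [2.23738004 9.58255239 6.52931661]
```

View pics/top1.png

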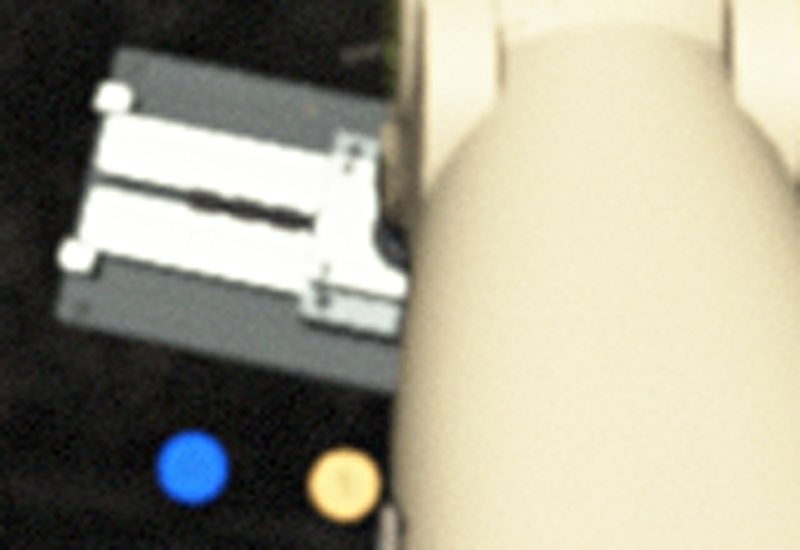

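The top crop shows the carriage at the nose end (its rear edge at crop (330,200), formerly at (95,180)). The push force rose to 9.6 N with no more motion, so it is at the stops. I lift straight up with the push held so the button locks, then back off and rise.

Emit:
apply_moves --pt "0 0 0 -0.05 0" --pt "0 0 0 0.3 0" --pt "0 0 0 0.3 0" --pt "0 0 0 0.4 0" --pt "0 0 0 0 0" --pt "0 0.08 0.4 0 0" --pt "0 0 0 0.5 0" --pt "0 0 0 0 0"

```text
t: 10.05
tcp_pos: [0.5864, 0.0932, 0.0791]
eef_rot: [2.434, 1.986, -0.0]
contact_force: [1.3, -0.4, 0.8]
gripper_width: 0.0002
grip_force: 0.5
```

Emit:
apply_moves --pt "0 0 0 3 0" --pt "0 0 0 4 0" --pt "0 0.8 4 3 0" --pt "0 0.8 4 0 0" --pt "0 0.8 4 0 0" --pt "0 0.8 4 0 0" --pt "0 0 0 0 0" --pt "0 0 0 0 0"

```text
t: 10.85
tcp_pos: [0.618, 0.2532, 0.1778]
eef_rot: [2.433, 1.988, -0.002]
contact_force: [-0.3, -0.4, -0.1]
gripper_width: -0.0003
grip_force: 0.0
```

```bash
python3 - <<'E'
from h import *
o=observe();print(o["t"],o["tcp_pos"],o["contact_force"])
p,d,c=snap("side");w=pts(d,c)
a=cv2.resize(p[180:380,220:380,::-1],None,fx=3,fy=3)
p,d,c=snap("top");w=pts(d,c)
b=cv2.resize(p[150:270,270:390,::-1],None,fx=2.6,fy=2.6)
im=np.zeros((600,800,3),np.uint8);im[:,:480]=a;im[:312,485:797]=b
W=w.reshape(-1,3);al=np.radians(11.25);ys=np.array([np.sin(al),np.cos(al)]);xs=np.array([np.cos(al),-np.sin(al)])
s=W[:,:2]@ys;x=W[:,:2]@xs
k=(abs(s-.218)<.008)&(abs(x-.557)<.008);print("button z",k.sum(),np.median(W[k,2]))
cv2.imwrite("pics/end.png",im)
E
```

```text
10.85 [0.61796117 0.25318488 0.17784182] [-0.25742461 -0.43282088 -0.14400333]
button z 48 0.06404801043892311
```

View pics/end.png

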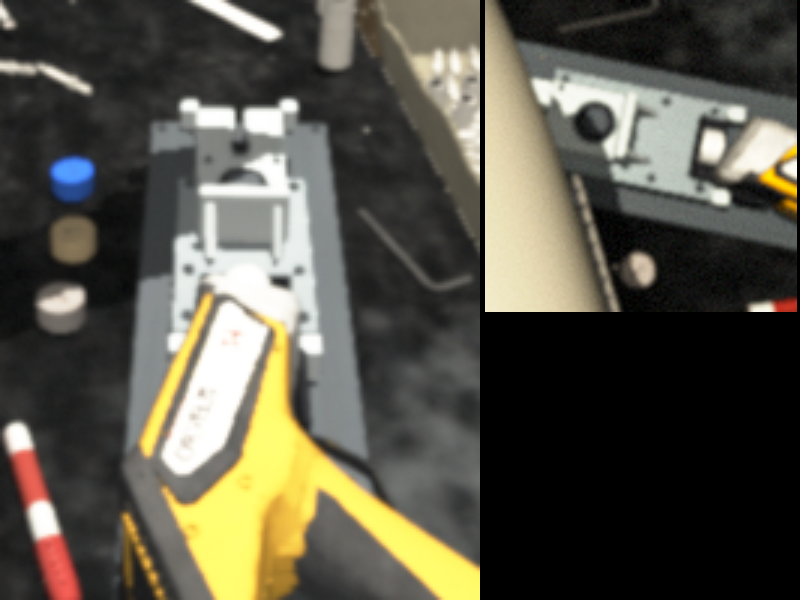

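The carriage is against the stops: in the left panel its front edge meets the two white blocks at (180,343) and (310,343). The sample stands in its holder at the nose at (712,145), and the button is at (595,122). I check the button's height relative to the housing, before and after.

```bash
python3 - <<'E'
from h import *
al=np.radians(11.25);ys=np.array([np.sin(al),np.cos(al)]);xs=np.array([np.cos(al),-np.sin(al)])
def rep(n,w,s0):
    W=w.reshape(-1,3);W=W[W[:,2]>.02];s=W[:,:2]@ys-s0;x=W[:,:2]@xs-.5567;r=np.hypot(s,x)
    print(n,"button",np.median(W[r<.009,2]).round(4),(r<.009).sum(),"housing",np.median(W[(abs(x)>.02)&(abs(x)<.027)&(abs(s)<.015),2]).round(4))
    R=W[(W[:,2]>.073)&(W[:,2]<.081)&(abs(x)<.02)&(abs(s+.025)<.015)];print(" rest s",np.percentile(R[:,:2]@ys,[1,50,99]).round(4))
rep("top0",np.load("top0.npz")["w"],.318)
rep("wrist0",np.load("wrist0.npz")["w"],.318)
for n in("top","wrist"):
    p,d,c=snap(n);rep(n+" now",pts(d,c),.218)
E
```

```text
top0 button 0.065 46 housing 0.0561
 rest s [0.2852 0.2901 0.2948]
wrist0 button 0.2471 8235 housing 0.2363
 rest s [0.2862 0.2916 0.2953]
top now button 0.0646 46 housing 0.055
 rest s [0.1854 0.1902 0.195 ]
wrist now button 0.0657 178 housing nan
  return _methods._mean(a, axis=axis, dtype=dtype,
  ret = ret.dtype.type(ret / rcount)
Traceback (most recent call last):
IndexError: index -1 is out of bounds for axis 0 with size 0
```

The button is up, 9.6 mm above its housing, and the carriage has travelled 99.9 mm.

```bash
python3 -c "
from h import *
print(workorder.close_job())"
```

```text
the job is handed in; nothing more can be done
None
```

The carriage is at its end stops (99.9 mm of travel measured) and the button has sprung up to lock it; the sample rode along in its holder, no bystander appeared moved in the last views, and the job is handed in at about 11 s.

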